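# Set the milling head on zero from below and clamp it

### The arm

A 7-joint arm with a two-finger parallel gripper is mounted at the origin on the work surface. World frame = base frame: x ahead of the robot, y to its left, z up, the work surface at z = 0. Lengths are in m, angles in degrees, forces in N, time in s.
With the tool pointing down it reaches from about 0.35 to 0.775 m from the base axis. Payload 3.1 kg.
Tool frame: the origin (TCP) lies on the centre line of the jaws, within the pads' length; the fingertips stand 17 mm ahead of it and the grasp point (between the pads) lies 2 mm behind it (robot.tip_reach is the distance from the TCP to the fingertips, in m); z points along the fingers, y is the line along which they close (so a half turn about z gives the same grasp; the last joint's range is limited). The gripper opens to 85 mm and grips with 20 to 120 N. Pads are 22 mm wide; open, the fingers measure 114 mm over their backs; the gripper's body (76 mm by 85 mm) begins 54 mm behind the grasp point. The pads swing forward as they close: fully open they stand 13 mm farther back than shut.
Start: joints at [-78.879, 17.813, 0.802, 86.603, -0.252, 75.585, -1.558], TCP at [0.128, 0.535, 0.226] pointing down, gripper open.
Joint ranges: [-154.91, 154.91], [-16.99, 109.72], [-72.82, 74.43], [7.12, 147.25], [-82.49, 262.49], [11.32, 116.49], [-174.64, 174.64]. Speed limits (degrees/s): [159.86, 159.86, 180, 180, 180, 180, 180].

### API

Orientations are given as [roll, pitch, yaw] about the fixed x, y, z axes, in that order (R = Rz(yaw) Ry(pitch) Rx(roll)).
In Python, from station import robot, fingers, vision, workorder, recognise gives the robot as it stands. Calls block until the motion is done:
- robot.move_to(position, orientation): joint-space move of the TCP to a pose.
- robot.line_to(position, orientation=None, velocity=0.15, f_stop=None): straight line of the TCP; orientation=None keeps the orientation; velocity is the mean speed in m/s. With f_stop (N) it stops when the force on the tool has changed by that much, and returns True; else False.
- robot.move_j(angles): joint-space move.
- fingers.gripper_to(opening, force=None): opening from 0.0 (shut) to 1.0 (fully open); force is the grip in N (None keeps the last); returns when the fingers have stopped.
- robot.pause(seconds).
- robot.inverse_kinematics(position, orientation): joint angles nearest the present ones, or None.
- vision.grab_frame(name): name is "side" or "top" or "wrist"; returns the picture (480x640x3 uint8, red, green, blue); there is no depth.
- vision.calibration(name): a dict with "mtx" (3x3 intrinsics, pixels), "extrinsics" (4x4, takes a point from world to camera coordinates); the wrist camera has in their place "T_tool_cam" (4x4, takes a point from camera to tool coordinates, whose origin is the TCP and whose axes are the flange's). Camera axes: x right, y up, looking along -z (the intrinsics and any distortion apply to the point x, -y, -z); pixel columns grow to the right and rows downward; lengths in m; the calibration is good to about 2 mm. The wrist camera is an equidistant fisheye: a pixel r from the principal point sees the ray r / f radians off the axis. A picture is of the moment at which its call begins: read the wrist's pose just before it. calibration takes no time and is no camera call.
A pose or a line that the arm cannot do raises robot.PlanningError and nothing moves.
- workorder.close_job(): hands the job in; it is judged then, once.
Trained networks look in the newest picture that a camera, given by its name, has taken for a name from the list of things; names that differ only in an ending like _2 or _b are one class to them, and where a whole thing is asked for, a point or a joint stands for the part that bears it (a point fixed in the world has none). Each returns a list of dicts, best first, with "p" (0 to 1); they miss things now and then, are a little off and sometimes report something else, mostly with a low value. They report only what shows in the picture. A call takes as long as a camera call.
- recognise(label, camera): "rect" ([centre column, centre row, width, height] in pixels, round what is visible of it).
Readings, each from a call of its own:
- robot.current_time_s(): time.
- robot.current_joint_positions(): joint angles.
- robot.current_dq(): joint speeds.
- robot.current_joint_torque(): joint torques, N m.
- robot.current_tool_pos(): TCP position.
- robot.current_eef_rot(): TCP orientation.
- robot.current_contact_force(): force on the tool from outside, world axes, zero at the start.
- robot.current_torque(): the same for the moment, N m.
- robot.current_finger_gap(): opening from 0.0 (shut) to 1.0 (fully open).
- robot.current_gripper_force(): force on a finger pad.
Only numpy, scipy, OpenCV 4.12 (cv2) and the standard library are available. Lean on these libraries where they do the work, as an engineer would, in place of code of your own. Each camera call takes 0.05 s, during which the arm holds its last target. There are 200 camera calls.

### The job

The milling stand's head is a little too high, and there is slack in its screw, you do not know how much. With the handwheel on top, wind the head down past zero far enough to take all the slack out, so that the head itself goes below zero, but keep the cutter off the white cover plate; then wind it back up clockwise and stop with the dial on zero and the screw carrying the head. Then press the clamp lever all the way down without forcing it, and leave the other things on the bench where they are.

Things in the scene. Friction and masses are not known exactly. Their poses are not given: they have to be found in the camera images.
- stand: Milling stand bolted to the bench: grey base 220 x 160 x 22 mm, steel column 60 x 70 mm on its rear half, black spindle motor in front. Origin: underside centre of the base; its +x is its front (motor side, facing away from the robot), z up. The screw axis is at x -65 mm, y 0. Turned up to 26 degrees.
- wheel_axis (a point): Point on the upright axis of the handwheel, 307 mm above the bench (mid height of the crank handle). The wheel is an aluminium disc 90 mm in diameter on top of the column: upper face 280 mm above the bench, hub (26 mm diameter) up to 293 mm.
- handle (a point): Middle of the upright black crank handle on the handwheel: a free-spinning sleeve 17 mm in diameter, 286 to 328 mm above the bench, 34 mm from the wheel's axis. Nothing near stands higher: a closed gripper can push it round, or two fingers can straddle it.
- wheel (a joint): Dial, rad, positive CLOCKWISE from above, which raises the head, 1.27 mm a rad (8 mm a turn). At 0 the bold line on the rim meets the index on its front (+x) side and the handle is straight behind the axis (-x). 40 divisions of 0.157 rad. Starts 1.3 to 2.2 above zero, on this turn. Stays where left. Needs about 1 N at the handle in the slack, 5 to 6 N when the screw moves the head.
- cutter_tip (a point): Tip of the 3 mm cutter under the motor: shows the head's height. At zero it is 43.6 mm above the bench (stand z), 1.6 mm over the cover plate; starts about 3 mm higher. Unknown slack of 0.16 to 0.36 turn (1.2 to 2.9 mm) between screw and head: on reversing, the wheel turns lightly and the head stands still until it is out.
- clamp (a joint): Clamp lever of the head's guide, rad: at 0 it points 35 degrees above level; grows as it is pressed down; tight on its stop at 0.95 (19 degrees below level). Starts at 0 to 0.2. Resists with about 3 N at the ball at first, 5 N at the end; stays where it is left.
- clamp_ball (a point): Centre of the black ball, 22 mm in diameter, on the end of the clamp lever, which sticks out on the stand's -y side and swings in an upright plane across the stand. Open, about 180 mm above the bench and 124 mm from the stand's middle plane; tight, about 102 mm high and 134 mm out. Clear above.
- clamp_pivot (a point): Pivot of the clamp lever, on the -y side of the head, 130 mm above the bench; its axis is the stand's x. The ball is 85 mm from it.
- cover: Loose white plastic cover plate, 80 x 80 x 8 mm, lying on the wooden spoil board under the cutter. Origin: centre of its underside.
- spanner: Loose steel collet spanner, 100 x 30 x 4 mm, lying on the stand's base. Leave alone.
- box_base: White open socket box, 86 x 86 x 36 mm. Leave alone.
- tape: Black roll of tape, 96 mm diameter, 19 mm high, lying flat. Leave alone.
- screwdriver: Screwdriver, 200 mm long, lying. Leave alone.
- pliers: Blue-handled pliers, about 180 mm long, lying. Leave alone.
- lampholder: Black lamp holder, 60 mm foot, 45 mm high. Leave alone.
- meter: Grey multimeter, 145 x 75 x 40 mm, lying. Leave alone.

How it is judged (in metres and radians):
On the way, in this order (a step that is already met when the one before it is completed fails the run):
1. the head itself has been wound below its zero (z of cutter_tip in the frame of stand below 0.0435 m), for 0.1 s.
2. the dial has come back to zero with the head carried up to its zero by the screw (value of joint wheel between -0.157 and 0.157 rad and z of cutter_tip in the frame of stand between 0.043 and 0.0441 m and velocity of joint wheel between -0.05 and 0.05 rad/s), for 0.2 s.
3. the clamp lever is pressed fully down (value of joint clamp above 0.8 rad and value of joint wheel between -0.157 and 0.157 rad and z of cutter_tip in the frame of stand between 0.043 and 0.0441 m), for 0.2 s.
At the end, for the whole second after the job is handed in: The dial stands on zero within one division (0.157 rad), the head is at its own zero within 0.6 mm below and 0.5 mm above, as it only is when the slack was taken up from below, and the clamp lever is down (over 0.8 of 0.95 rad) (all of step 3); the robot touches nothing.
It fails at once if the cutter is wound into the cover plate (contact force between head and cover above 1 N).
It fails at once if the cover plate or another thing on the bench is shifted by more than 20 mm (distance of any of cover, spanner, box_base, tape, screwdriver, pliers, lampholder, meter from where it was at the start of the episode above 0.02 m).
It fails at once if the handwheel or the clamp lever is forced (over 60 N) (contact force between stand and the arm above 60 N or contact force between stand and the fingers above 60 N).
It also fails if it takes over 72 s, if anything falls off the work surface, if the arm or the gripper's body presses on something with over 40 N, if the wrist force passes 120 N, or if a joint passes its speed limit or range.

## Working session

There is one attempt and no reset: what is moved stays moved. The work goes in short steps, each a Python script; the robot and the scene stay as the last script left them, time stands still between calls to the robot, and variables do not carry over. Pictures are saved under pics/ and viewed, at most 10 in all, crops included, and the job is handed in when it is done.

```bash
ls; mkdir -p pics; python3 - <<'E'
from station import robot, fingers, vision, workorder, recognise
import cv2,numpy as np
np.set_printoptions(precision=4,suppress=True)
for c in ["side","top"]:
    im=vision.grab_frame(c); cv2.imwrite(f"pics/{c}0.png",im[:,:,::-1])
    k=vision.calibration(c); print(c,k)
    for l in ["stand","handle","clamp_ball","cutter_tip","cover","wheel_axis","clamp_pivot"]:
        print(l,[(d["p"],np.round(d["rect"],1)) for d in recognise(l,c)[:2]])
print(vision.calibration("wrist"),robot.current_time_s(),robot.current_eef_rot())
E
```

```text
pics
side {'mtx': array([[544.2084,   0.    , 317.0064],
       [  0.    , 544.2084, 239.7858],
       [  0.    ,   0.    ,   1.    ]]), 'extrinsics': array([[-0.9962, -0.0857,  0.0185,  0.4777],
       [ 0.0729, -0.6924,  0.7178, -0.1524],
       [-0.0487,  0.7164,  0.696 , -1.6654],
       [ 0.    ,  0.    ,  0.    ,  1.    ]])}
stand [(0.91, array([279.1, 264.9,  84.9,  93.9]))]
handle [(0.87, array([299.8, 226.6,  31.2,  26.6]))]
clamp_ball []
cutter_tip [(0.9, array([267.6, 253.1,  42.6,  55.3]))]
cover [(0.75, array([264.1, 275.8,  36.5,  21.7])), (0.43, array([261.1, 292.4,  25.5,   8.9]))]
wheel_axis [(0.68, array([279.9, 263. ,  84.2,  99. ]))]
clamp_pivot [(0.28, array([263.8, 275.8,  32. ,  25.5]))]
top {'mtx': array([[444.1674,   0.    , 319.1295],
       [  0.    , 444.1674, 233.1452],
       [  0.    ,   0.    ,   1.    ]]), 'extrinsics': array([[-0.0117, -0.9999,  0.0022,  0.0332],
       [ 0.9959, -0.0114,  0.09  , -0.5061],
       [-0.09  ,  0.0032,  0.9959, -1.1687],
       [ 0.    ,  0.    ,  0.    ,  1.    ]])}
stand [(0.75, array([328.9, 183.8,   7.2,  23.7])), (
[... 211 characters left out ...]
(0.64, array([163.1, 268.1,  53. ,  60.3])), (0.55, array([333.8, 183.6,  69.6,  56.9]))]
cover [(0.5, array([328.1, 183.9,  12.9,  27.2])), (0.45, array([439.4, 309.5,  54.5,  58.4]))]
wheel_axis [(0.76, array([319.2, 201.8,  87.3,  95.4])), (0.64, array([304.9, 210.7,  42.6,  45.3]))]
clamp_pivot [(0.6, array([348.6, 211.2,  38.7,   8.9]))]
{'mtx': array([[371.6483,   0.    , 327.6504],
       [  0.    , 371.6483, 239.0222],
       [  0.    ,   0.    ,   1.    ]]), 'T_tool_cam': array([[-0.0001,  0.9484,  0.317 ,  0.0829],
       [ 1.    , -0.0002,  0.0009,  0.0003],
       [ 0.0009,  0.317 , -0.9484, -0.1475],
       [ 0.    ,  0.    ,  0.    ,  1.    ]])} 0.8 [179.9949   0.0005 166.4952]
```

```bash
python3 - <<'E'
import cv2
a=cv2.imread("pics/side0.png")[195:325,200:360]; b=cv2.imread("pics/top0.png")[140:260,250:410]
cv2.imwrite("pics/s1.png",cv2.resize(a,None,fx=5,fy=4.5,interpolation=cv2.INTER_CUBIC)[:, :])
cv2.imwrite("pics/t1.png",cv2.resize(b,None,fx=5,fy=5,interpolation=cv2.INTER_CUBIC))
E
```

```text
(no output)
```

View pics/s1.png

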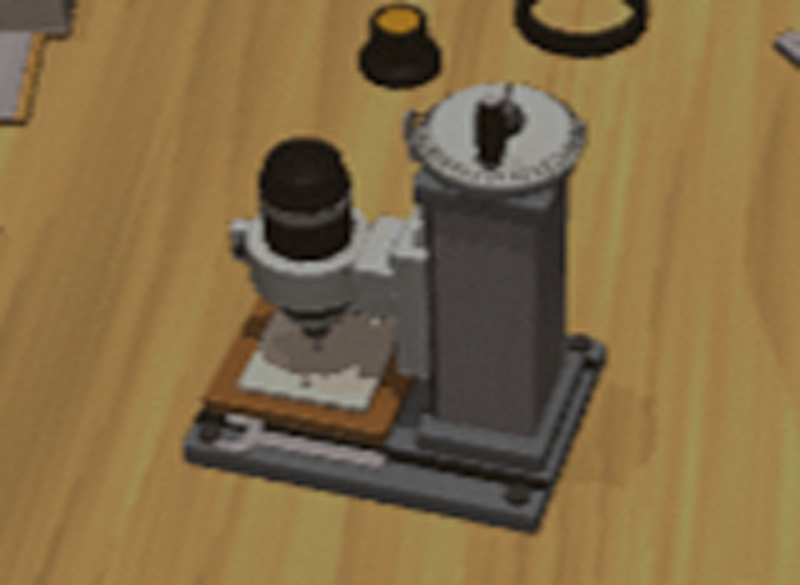

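View pics/t1.png

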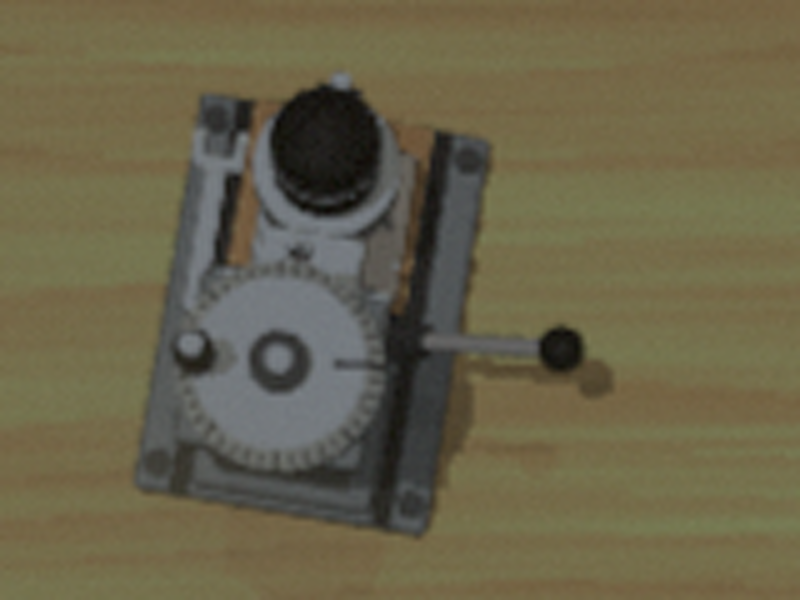

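Side crop shows the handle on the near side of the wheel, with its middle at about (298,224) full-frame. In the top crop the hub is at (306,211), the handle top at (288,210), the clamp ball at (362,210), and the dial line points to the right. The stand is turned by about -9°.

```bash
cat > h.py <<'E'
from station import robot, fingers, vision, workorder, recognise
import cv2,numpy as np
from scipy.spatial.transform import Rotation as R
np.set_printoptions(precision=4,suppress=True)
def ray(cam,px,pose=None):
    k=vision.calibration(cam);M=k["mtx"];u=(px[0]-M[0,2])/M[0,0];v=(px[1]-M[1,2])/M[1,1]
    if cam=="wrist":
        r=np.hypot(u,v);s=np.sin(r)/r if r>1e-9 else 1
        d=np.array([u*s,-v*s,-np.cos(r)]);T=k["T_tool_cam"]
        p,rot=pose;Rt=R.from_euler("xyz",rot,degrees=True).as_matrix()
        return p+Rt@T[:3,3],Rt@T[:3,:3]@d
    E=k["extrinsics"];d=np.array([u,-v,-1]);return -E[:3,:3].T@E[:3,3],E[:3,:3].T@d
def atz(cam,px,z,pose=None):
    o,d=ray(cam,px,pose);return o+d*(z-o[2])/d[2]
def tri(*rs):
    A=np.zeros((3,3));b=np.zeros(3)
    for o,d in rs:
        d=d/np.linalg.norm(d);P=np.eye(3)-np.outer(d,d);A+=P;b+=P@o
    p=np.linalg.solve(A,b);return p,[np.linalg.norm(np.cross(p-o,d/np.linalg.norm(d))) for o,d in rs]
def grab(cam,name):
    pose=(np.array(robot.current_tool_pos()),np.array(robot.current_eef_rot()))
    im=vision.grab_frame(cam);cv2.imwrite(f"pics/{name}.png",im[:,:,::-1]);return im,pose
def proj(cam,P,pose=None):
    k=vision.calibration(cam);M=k["mtx"]
    if cam=="wrist":
        p,rot=pose;Rt=R.from_euler("xyz",rot,degrees=True).as_matrix();T=k["T_tool_cam"]
        c=T[:3,:3].T@(Rt.T@(np.array(P)-p)-T[:3,3]);th=np.arctan2(np.hypot(c[0],c[1]),-c[2]);n=np.hypot(c[0],c[1])
        return np.array([M[0,2]+M[0,0]*th*c[0]/n,M[1,2]-M[1,1]*th*c[1]/n])
    E=k["extrinsics"];c=E[:3,:3]@P+E[:3,3];return np.array([M[0,2]+M[0,0]*c[0]/-c[2],M[1,2]-M[1,1]*c[1]/-c[2]])
E
python3 - <<'E'
from h import *
f=lambda x,y:(250+x/5,140+y/5)
print("hub",atz("top",f(282,358),.293));print("hand",atz("top",f(192,348),.328));print("disc",atz("top",f(284,366),.28))
print("ball",atz("top",f(560,348),.175))
c=[atz("top",f(*q),.022) for q in[(200,95),(490,140),(425,530),(138,490)]];print(np.array(c),np.mean(c,0))
print("handle tri",tri(ray("side",(200+490/5,195+132/4.5)),ray("top",f(195,352))))
for p in [(.40,-.0,.45),(.42,.03,.5),(.35,.03,.45),(.45,.0,.42)]:
  for yaw in (180,0): print(p,yaw,robot.inverse_kinematics(p,[180,0,yaw]))
E
```

```text
hub [0.5274 0.0541 0.293 ]
hand [0.527  0.0892 0.328 ]
disc [0.5258 0.0536 0.28  ]
ball [ 0.5471 -0.0736  0.175 ]
[[ 0.7103  0.1043  0.022 ]
 [ 0.6836 -0.0533  0.022 ]
 [ 0.4715 -0.0148  0.022 ]
 [ 0.4948  0.1388  0.022 ]] [0.5901 0.0437 0.022 ]
handle tri (array([0.5281, 0.0898, 0.3016]), [np.float64(0.0010033684908134714), np.float64(0.001003368490813288)])
(0.4, -0.0, 0.45) 180 [-57.2331  -3.8388  51.3627  78.6993   3.0853 103.6807  84.7972]
(0.4, -0.0, 0.45) 0 [-50.1132  -3.1271  45.1716  78.5683   2.2815 103.627  -94.4465]
(0.42, 0.03, 0.5) 180 [-52.3569   3.5448  50.8114  66.9164  -2.9388 110.8169  87.3555]
(0.42, 0.03, 0.5) 0 [-48.6155   3.4069  46.5471  66.8271  -2.6452 110.808  -93.0592]
(0.35, 0.03, 0.45) 180 [-59.315  -11.6071  40.3752  83.8424   7.7518 104.9196  72.4842]
(0.35, 0.03, 0.45) 0 [ -51.5164  -10.2154   35.0668   83.7083    6.0441  104.6039 -105.3497]
(0.45, 0.0, 0.42) 180 [-49.753    5.0829  53.3721  77.375   -4.1348  99.5629  92.8229]
(0.45, 0.0, 0.42) 0 [-47.8402   4.9275  51.0994  77.3311  -3.8868  99.5483 -87.4903]
```

```bash
python3 - <<'E'
from h import *
q0=np.array(robot.current_joint_positions())
a=np.radians(76.5)
q=robot.inverse_kinematics([.50*np.cos(a),.50*np.sin(a),.45],[180,0,166.5]);print(q)
q=np.array(q);robot.move_j(list(q));q[0]+=70;robot.move_j(list(q))
print(robot.current_tool_pos(),robot.current_eef_rot(),robot.current_time_s())
im,p1=grab("wrist","w1");
for l in ["handle","clamp_ball","wheel_axis","stand"]: print(l,[(d["p"],np.round(d["rect"],1)) for d in recognise(l,"wrist")[:2]])
# plan check
C=np.array([.5265,.0541])
for off in (0,-180):
  for ph in (88,120,160,201,240,280,314):
    yaw=201+(ph-201)*.75+off;r=np.radians(ph)
    print(off,ph,robot.inverse_kinematics([C[0]+.034*np.cos(r),C[1]+.034*np.sin(r),.313],[180,0,yaw]))
print(robot.current_time_s())
E
```

```text
[-79.4426  11.6522   1.3211  63.4529  -0.2761 104.8977  -1.7197]
[0.4966 0.0581 0.4499] [-179.9919   -0.0435   96.6716] 3.775
handle [(0.68, array([359.6, 214.7,  96.5,  95.8]))]
clamp_ball [(0.77, array([356. , 284.4,  20.3,  45.5]))]
wheel_axis [(0.92, array([389.8, 213.8, 160.5, 183. ])), (0.35, array([359.4, 215.3,  99.4,  93.6]))]
stand [(0.64, array([388.5, 214. , 163.3, 182.8])), (0.64, array([410.2, 236.8, 124.6, 145.5]))]
0 88 [-9.7065 14.4295 -2.0821 78.9225  0.5196 86.6572 14.4968]
0 120 [-7.5034 12.2299 -4.6245 81.7261  0.9809 86.0832 38.1596]
0 160 [-3.9765 10.196  -6.6728 84.238   1.182  85.6346 69.6151]
0 201 [  0.3335   9.9927  -8.5472  84.5222   1.4822  85.5953 102.8002]
0 240 [  4.3329  11.7833 -11.1476  82.4533   2.2683  85.9829 133.5055]
0 280 [  7.7716  14.8744 -15.476   78.8509   3.9338  86.7989 162.8205]
0 314 [ -21.0286   16.7414   22.0371   77.1011   -6.2114   87.3348 -163.8011]
-180 88 [ -24.7312   14.4743   17.5356   79.5312   -4.3263   86.6502 -161.2162]
-180 120 [ -22.1944   12.0207   13.7061   82.2991   -2.8354   86.0178 -138.3308]
-180 160 [ -18.3221    9.8355   10.5308   84.778    -1.7945   85.5512 -107.5535]
-180 201 [-13.9923   9.5485   8.5549  85.0594  -1.4184  85.4978 -74.4429]
-180 240 [-10.3491  11.2202   6.9571  83.0209  -1.3541  85.8406 -43.1754]
-180 280 [ -7.2725  14.033    4.1738  79.4629  -1.0131  86.5403 -12.9117]
-180 314 [-5.8186 16.3166  1.302  76.466  -0.3662 87.2214 11.1987]
4.025
```

View pics/w1.png

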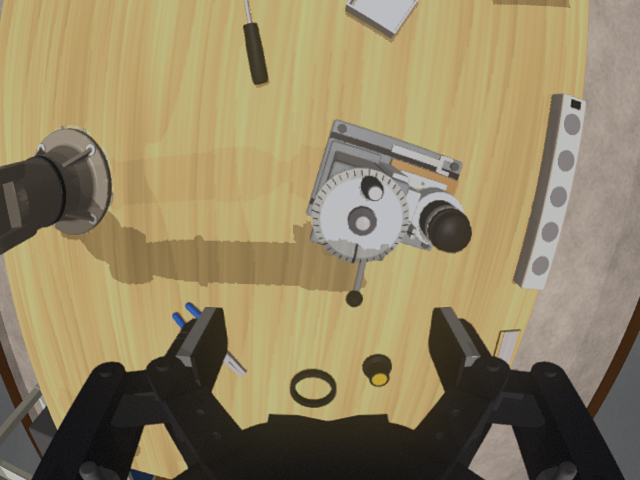

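The wrist picture shows the wheel hub at (362,220), the handle at about (372,187) and the clamp ball at (354,298).

```bash
python3 - <<'E'
import cv2
a=cv2.imread("pics/w1.png")[160:310,290:490]
cv2.imwrite("pics/w1c.png",cv2.resize(a,None,fx=4,fy=4,interpolation=cv2.INTER_CUBIC))
E
```

```text
(no output)
```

View pics/w1c.png

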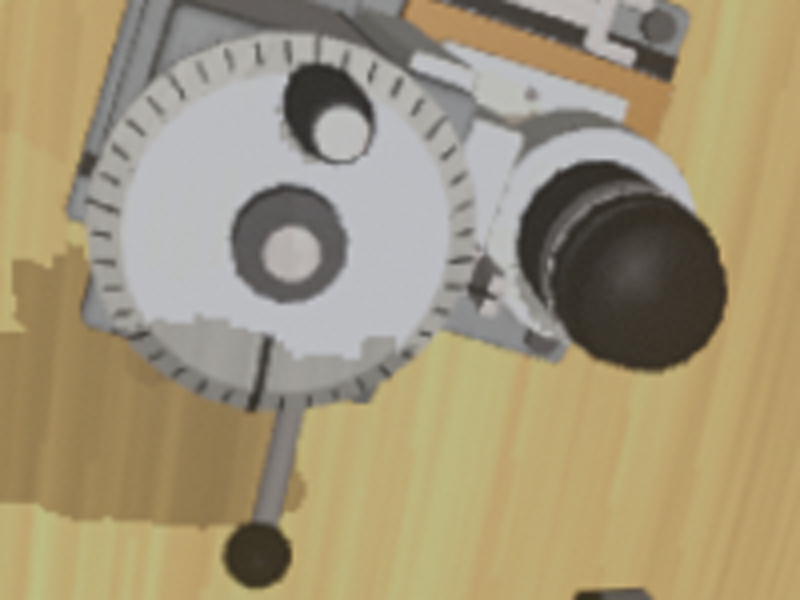

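```bash
python3 - <<'E'
from h import *
pose=(np.array([.4966,.0581,.4499]),np.array([-179.9919,-.0435,96.6716]))
f=lambda x,y:(290+x/4,160+y/4); g=lambda x,y:(250+x/5,140+y/5)
W=lambda q,z:atz("wrist",f(*q),z,pose)
print("disc",W((282.5,221.5),.28),"hub",W((291,253),.297),W((289,243),.291))
print("hand",W((342,132),.328))
a=W((268,340),.28);b=W((252,410),.28);print("line",a,b)
print("index",W((485,283),.28))
print("hand tri",tri(ray("wrist",f(342,132),pose),ray("top",g(194,346))))
print("ball tri",tri(ray("wrist",f(257,553),pose),ray("top",g(560,348))))
print("disc tri",tri(ray("wrist",f(282.5,221.5),pose),ray("top",g(284,366))))
E
```

```text
disc [0.5246 0.0595 0.28  ] hub [0.5253 0.0572 0.297 ] [0.5253 0.0577 0.291 ]
hand [0.5274 0.09   0.328 ]
line [0.5253 0.0316 0.28  ] [0.524  0.0142 0.28  ]
index [0.5728 0.0509 0.28  ]
hand tri (array([0.5285, 0.0888, 0.3218]), [np.float64(0.00016952138125338165), np.float64(0.0001695213812535506)])
ball tri (array([ 0.5454, -0.073 ,  0.1811]), [np.float64(0.0008880885095231844), np.float64(0.0008880885095232727)])
disc tri (array([0.5279, 0.0542, 0.2591]), [np.float64(0.000742957622731767), np.float64(0.0007429576227316986)])
```

```bash
cat >> h.py <<'E'
C=np.array([.526,.0557]); Z=.313
def pose_at(ph,z=Z):
    r=np.radians(ph);yaw=201+(ph-201)*.75-180
    return [C[0]+.034*np.cos(r),C[1]+.034*np.sin(r),z],[180,0,yaw]
def sweep(a,b,step=12,v=.03):
    n=max(1,int(np.ceil(abs(b-a)/step)))
    for ph in np.linspace(a,b,n+1)[1:]:
        robot.line_to(*pose_at(ph),velocity=v)
        F=np.array(robot.current_contact_force());r=np.radians(ph)
        p=np.array(robot.current_tool_pos())-np.append(C,0)
        print(f"ph {ph:.1f} act {np.degrees(np.arctan2(p[1],p[0]))%360:.1f} r {1e3*np.hypot(p[0],p[1]):.1f} Ft {F@[-np.sin(r),np.cos(r),0]:.1f} Fr {F@[np.cos(r),np.sin(r),0]:.1f} Fz {F[2]:.1f} t {robot.current_time_s():.1f}")
E
python3 - <<'E'
from h import *
fingers.gripper_to(.37,20)
robot.move_to(*pose_at(88,.38))
print(robot.current_contact_force(),robot.current_joint_positions())
robot.line_to(*pose_at(88),velocity=.1,f_stop=8)
print(robot.current_tool_pos(),robot.current_contact_force(),robot.current_time_s())
fingers.gripper_to(.24,20)
print(robot.current_contact_force(),robot.current_finger_gap())
sweep(88,136)
E
```

```text
[0.9855 0.8159 0.1749] [ -25.0284   14.6459   18.5251   70.156    -4.6332   95.8987 -161.2869]
[0.5276 0.0897 0.3137] [-0.8518  0.073  -0.4256] 7.775
[-0.167  -0.5067  0.1923] 0.23530224152142584
ph 100.0 act 99.9 r 33.9 Ft 0.2 Fr 0.2 Fz -0.2 t 8.4
ph 112.0 act 112.0 r 33.8 Ft 0.5 Fr -0.2 Fz -0.7 t 8.8
ph 124.0 act 124.0 r 33.7 Ft 0.2 Fr 0.4 Fz -0.7 t 9.2
ph 136.0 act 133.3 r 34.9 Ft -3.3 Fr 1.1 Fz -1.8 t 9.6
```

```bash
python3 - <<'E'
from h import *
sweep(136,220)
im,p=grab("wrist","w2")
cv2.imwrite("pics/w2c.png",cv2.resize(im[150:480,120:560],None,fx=1.6,fy=1.6));print(p)
E
```

```text
ph 148.0 act 146.1 r 34.6 Ft -6.0 Fr 0.9 Fz -1.0 t 10.0
ph 160.0 act 159.3 r 34.2 Ft -4.6 Fr 0.2 Fz -1.2 t 10.3
ph 172.0 act 172.1 r 34.2 Ft -3.7 Fr 1.1 Fz -0.2 t 10.7
ph 184.0 act 184.3 r 34.3 Ft -3.4 Fr -0.5 Fz -0.3 t 11.1
ph 196.0 act 196.2 r 34.3 Ft -4.3 Fr -0.8 Fz -0.8 t 11.5
ph 208.0 act 208.2 r 34.4 Ft -3.7 Fr -0.1 Fz -0.3 t 11.9
ph 220.0 act 220.1 r 34.4 Ft -3.9 Fr -0.3 Fz -0.8 t 12.3
(array([0.4997, 0.0335, 0.3129]), array([179.9935,   0.0527,  35.083 ]))
```

View pics/w2c.png

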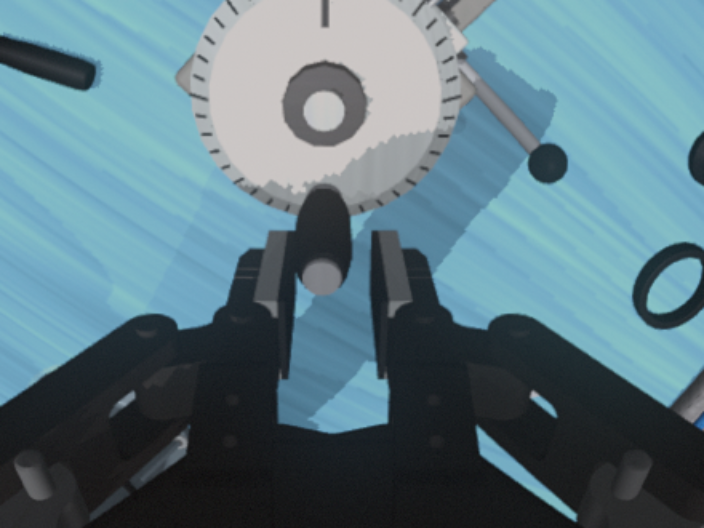

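```bash
python3 - <<'E'
from h import *
pose=(np.array([.4997,.0335,.3129]),np.array([179.9935,.0527,35.083]))
f=lambda x,y:(120+x/1.6,150+y/1.6)
W=lambda q,z:atz("wrist",f(*q),z,pose)[:2]
c=W((323,110),.297);h=W((322,277),.328);l=W((325,27),.28);h0=W((324,203),.286)
an=lambda v:np.degrees(np.arctan2(v[1],v[0]))%360
print(c,W((325,104),.287),h,h0,l)
for o in (c,C): print(an(h-o),an(h0-o),an(l-o)+180)
print(np.linalg.norm(h-c), robot.current_finger_gap())
E
```

```text
[0.5267 0.0572] [0.5263 0.0563] [0.4972 0.0365] [0.499  0.0377] [0.5447 0.0692]
214.97805032102724 215.07452243429648 213.86789689374484
213.68274242475158 213.69764000506973 215.88601033266963
0.03608483629344062 0.2408788534675744
```

```bash
python3 - <<'E'
from h import *
sweep(220,285)
sweep(285,275,10)
sweep(275,180,5,.03)
E
```

```text
ph 230.8 act 230.9 r 34.4 Ft -4.0 Fr -1.1 Fz 0.0 t 12.7
ph 241.7 act 241.7 r 34.5 Ft -3.3 Fr -0.7 Fz -1.3 t 13.0
ph 252.5 act 252.5 r 34.6 Ft -4.1 Fr -0.7 Fz -1.2 t 13.4
ph 263.3 act 263.2 r 34.6 Ft -3.6 Fr -1.4 Fz -0.6 t 13.8
ph 274.2 act 273.9 r 34.6 Ft -3.8 Fr -1.0 Fz -1.2 t 14.1
ph 285.0 act 284.7 r 34.5 Ft -3.6 Fr -1.1 Fz -1.8 t 14.5
ph 275.0 act 277.2 r 34.6 Ft 0.1 Fr -0.5 Fz -0.8 t 14.9
ph 270.0 act 271.0 r 34.1 Ft -0.3 Fr -0.7 Fz -0.7 t 15.1
ph 265.0 act 265.1 r 33.9 Ft -0.7 Fr -0.0 Fz -0.2 t 15.4
ph 260.0 act 259.8 r 33.9 Ft 0.9 Fr -0.2 Fz 0.4 t 15.6
ph 255.0 act 254.7 r 33.8 Ft -0.5 Fr -1.2 Fz 0.2 t 15.9
ph 250.0 act 249.7 r 33.8 Ft 0.8 Fr 0.6 Fz -1.3 t 16.1
ph 245.0 act 244.7 r 33.8 Ft -0.0 Fr -0.6 Fz -0.8 t 16.4
ph 240.0 act 239.7 r 33.9 Ft -0.2 Fr -0.4 Fz -0.0 t 16.6
ph 235.0 act 234.6 r 33.9 Ft -0.0 Fr -0.4 Fz -0.1 t 16.9
ph 230.0 act 229.6 r 33.8 Ft -0.4 Fr -0.5 Fz 1.2 t 17.1
ph 225.0 act 224.6 r 33.9 Ft 0.6 Fr -0.5 Fz -0.0 t 17.4
ph 220.0 act 219.6 r 33.9 Ft 1.0 Fr -0.9 Fz -0.1 t 17.6
ph 215.0 act 214.5 r 33.9 Ft -0.5 Fr -0.0 Fz 0.0 t 17.9
ph 210.0 act 209.5 r 33.9 Ft -0.6 Fr 0.8 Fz 0.1 t 18.1
ph 205.0 act 204.5 r 33.9 Ft -0.0 Fr 0.7 Fz -0.5 t 18.4
ph 200.0 act 199.5 r 34.0 Ft -0.1 Fr -0.0 Fz 0.6 t 18.6
ph 195.0 act 194.5 r 34.0 Ft -0.1 Fr 0.3 Fz -0.3 t 18.9
ph 190.0 act 191.0 r 34.0 Ft 1.6 Fr -0.2 Fz 0.3 t 19.1
ph 185.0 act 188.4 r 34.0 Ft 3.5 Fr -0.4 Fz -1.2 t 19.4
ph 180.0 act 183.5 r 34.0 Ft 5.6 Fr -0.5 Fz -0.5 t 19.6
```

```bash
python3 - <<'E'
from h import *
sweep(180,168,6,.03)
robot.pause(.2)
im,p=grab("wrist","w3")
x=robot.current_contact_force()
c=proj("wrist",np.append(C,.293),p).astype(int);print(p,c)
y0,x0=max(0,c[1]-90),c[0]-110
cv2.imwrite("pics/w3c.png",cv2.resize(im[y0:y0+200,x0:x0+220],None,fx=3,fy=3,interpolation=cv2.INTER_CUBIC));print(x0,y0,robot.current_time_s())
E
```

```text
ph 174.0 act 177.3 r 34.0 Ft 5.9 Fr -0.9 Fz -0.7 t 19.9
ph 168.0 act 171.3 r 34.0 Ft 5.7 Fr -1.4 Fz 0.5 t 20.1
(array([0.4924, 0.0608, 0.3129]), array([179.8626,   0.0522,  -3.7307])) [334 219]
224 129 20.3917
```

View pics/w3c.png

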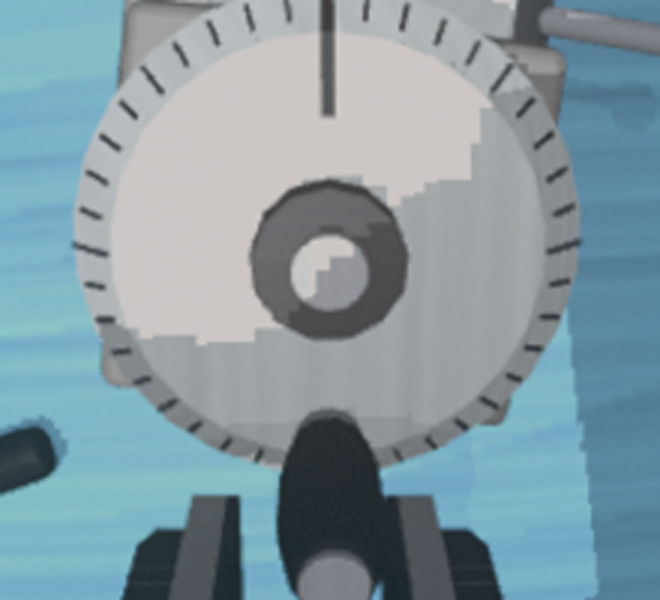

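```bash
python3 - <<'E'
from h import *
pose=(np.array([.4924,.0608,.3129]),np.array([179.8626,.0522,-3.7307]))
f=lambda x,y:(224+x/3,129+y/3)
W=lambda q,z:atz("wrist",f(*q),z,pose)[:2]
an=lambda v:np.degrees(np.arctan2(v[1],v[0]))
c=W((329,260),.29);c0=W((328,228),.28);a=W((328,115),.28);b=W((328,2),.28);h=W((335,585),.328)
print(c,c0,a,b,h,an(a-c),an(b-a),an(c-h))
im=cv2.imread("pics/w3.png")
cv2.imwrite("pics/w3d.png",cv2.resize(im[60:180,250:410],None,fx=5,fy=5,interpolation=cv2.INTER_CUBIC))
E
```

```text
[0.5269 0.0561] [0.5298 0.0559] [0.5487 0.0547] [0.567  0.0535] [0.4909 0.0581] -3.598859185853917 -3.600115101979529 -3.1996711154238917
```

View pics/w3d.png

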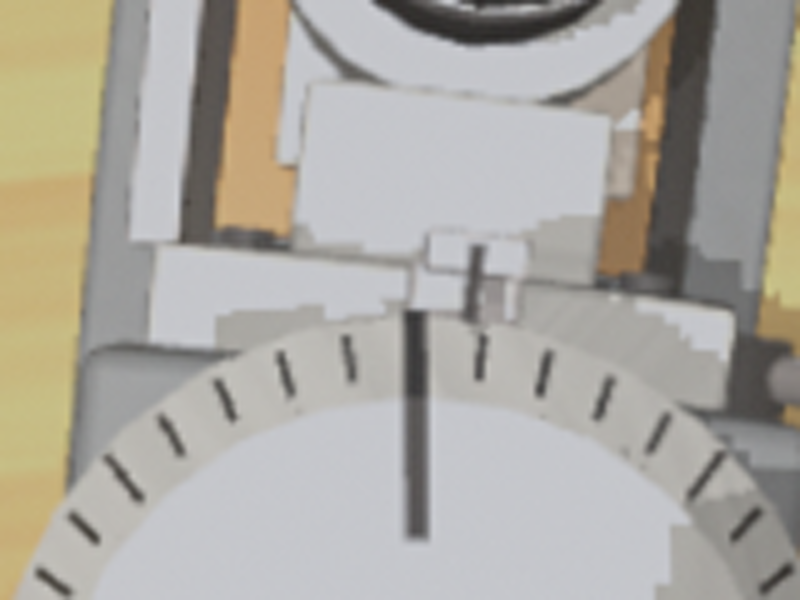

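The index is at x≈475 and the bold line at x≈416, with the next division at 482. The dial is therefore about 0.9 division (8°) short of zero, so I'll wind it up by that much.

```bash
python3 - <<'E'
from h import *
sweep(168,160,4,.03)
robot.pause(.3)
im,p=grab("wrist","w4");print(p)
fingers.gripper_to(.37,20); robot.pause(.2)
im5,_=grab("wrist","w5")
i=proj("wrist",[.5728,.0485,.28],p).astype(int)
f=lambda im:cv2.resize(im[i[1]-35:i[1]+35,i[0]-70:i[0]+70],None,fx=4,fy=4,interpolation=cv2.INTER_CUBIC)
cv2.imwrite("pics/w45.png",np.vstack([f(im),f(im5)])[:,:,::-1]);print(robot.current_time_s())
E
```

```text
ph 164.0 act 167.7 r 33.9 Ft 5.2 Fr 0.1 Fz 0.6 t 20.6
ph 160.0 act 163.7 r 33.9 Ft 5.6 Fr -0.4 Fz 0.3 t 20.9
(array([0.4934, 0.0652, 0.3129]), array([179.8418,   0.074 ,  -9.7343]))
21.7583
```

View pics/w45.png

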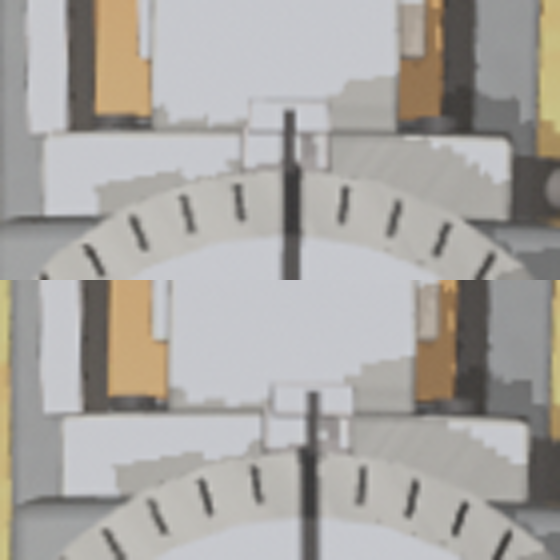

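The bold line now meets the index, and opening the fingers did not shift it. Next I press the clamp.

```bash
python3 - <<'E'
from h import *
p=robot.current_tool_pos(); robot.line_to([p[0],p[1],.42],velocity=.2)
fingers.gripper_to(0,20)
yaw=np.radians(-9.2);ex=np.array([np.cos(yaw),np.sin(yaw)]);ey=np.array([-np.sin(yaw),np.cos(yaw)])
B=np.array([.5454,-.073]); y0=-(.054+.085*np.cos(np.radians(35)))
ori=[180,0,171]
def P(cl,dz=0):
    th=np.radians(35)-cl; d=-(.054+.085*np.cos(th))-y0
    return [*(B+ey*d),.130+.085*np.sin(th)+.011+robot.tip_reach+dz]
q=P(0.1);robot.move_to([q[0],q[1],.42],ori)
print(robot.current_joint_positions(),robot.current_time_s())
robot.line_to(P(0,.025),velocity=.2)
print("hit",robot.line_to(P(.1,0),velocity=.04,f_stop=8))
for cl in (.2,.35,.5,.65,.8,.9):
    robot.line_to(P(cl),velocity=.05);print(cl,robot.current_tool_pos()[2],robot.current_contact_force(),robot.current_time_s())
print("stop",robot.line_to(P(.95,-.008),velocity=.02,f_stop=14),robot.current_tool_pos(),P(.95),robot.current_contact_force())
E
```

```text
[ 40.9248  26.6235 -61.7816  58.6845  24.3191 106.4867  70.2234] 25.4667
hit False
0.2 0.19142951626929355 [ 0.0939  0.5663 -0.8978] 27.8417
0.35 0.17955967473657955 [0.5996 0.3238 0.4558] 28.25
0.5 0.16706155879446882 [-1.682  -6.2991  3.235 ] 28.6583
0.65 0.15404302766380068 [ -3.457  -10.2529   4.1667] 29.0667
0.8 0.1410205891722135 [ -3.7653 -15.9314   3.6261] 29.475
0.9 0.13257781046793443 [ -2.2992 -11.3959   4.2645] 29.7917
stop False [ 0.5436 -0.0824  0.1215] [np.float64(0.5437163361075193), np.float64(-0.08339525481675197), np.float64(0.1297229428945416)] [ 0.1426 -1.4401  1.8021]
```

```bash
python3 - <<'E'
from h import *
im,p=grab("wrist","w6");print(p)
cv2.imwrite("pics/w6c.png",im[:,:,::-1])
p=p[0];robot.line_to([p[0],p[1],.28],velocity=.15)
im,p=grab("wrist","w7");print(p,robot.current_time_s())
cv2.imwrite("pics/w67.png",np.hstack([cv2.imread("pics/w6.png")[150:450,150:550],cv2.imread("pics/w7.png")[150:450,150:550]]))
E
```

```text
(array([ 0.5436, -0.0824,  0.1215]), array([179.9215,  -0.0342, 171.0485]))
(array([ 0.5429, -0.0825,  0.279 ]), array([-179.9899,   -0.1177,  171.0064])) 31.8583
```

View pics/w67.png

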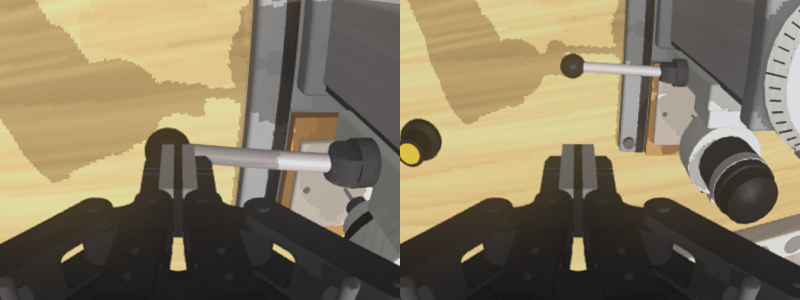

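```bash
cat >> h.py <<'E'
yw=np.radians(-9.2);ex=np.array([np.cos(yw),np.sin(yw)]);ey=np.array([-np.sin(yw),np.cos(yw)])
O=C+.065*ex
def ball(xs,cl):
    th=np.radians(35)-cl;return np.append(O+xs*ex-(.054+.085*np.cos(th))*ey,.130+.085*np.sin(th))
E
python3 - <<'E'
from h import *
from scipy.optimize import least_squares
p7=(np.array([.5429,-.0825,.279]),np.array([-179.9899,-.1177,171.0064]))
p6=(np.array([.5436,-.0824,.1215]),np.array([179.9215,-.0342,171.0485]))
p1=(np.array([.4966,.0581,.4499]),np.array([-179.9919,-.0435,96.6716]))
for nm,px,p in (("w7",(321.5,216.5),p7),("w6",(316,298),p6),("w1",(354.2,298.2),p1)):
    for cl0 in (.1,.8):
        s=least_squares(lambda v:proj("wrist",ball(*v),p)-px,[-.025,cl0]);print(nm,s.x,s.cost,ball(*s.x))
im,p=grab("top","t8")
for cl0 in (.1,.8):
    print([ (c,proj("top",ball(-.025,c)))for c in (0,.3,.6,.95)]);break
print([(d["p"],d["rect"]) for d in recognise("clamp_ball","top")])
cv2.imwrite("pics/t8c.png",cv2.resize(im[180:240,310:400],None,fx=6,fy=6,interpolation=cv2.INTER_CUBIC)[:,:,::-1])
E
```

```text
w7 [-0.0322  0.5052] 5.6820199499003874e-24 [ 0.5362 -0.0863  0.139 ]
w7 [-0.0282  0.6819] 1.6155871338926322e-26 [ 0.5401 -0.0872  0.124 ]
w6 [-0.0436  0.4334] 1.6155871338926322e-27 [ 0.5251 -0.0836  0.145 ]
w6 [-0.0308  0.7231] 1.330759122187361e-23 [ 0.5376 -0.0865  0.1205]
w1 [-0.0246  0.0184] 3.2311742677852644e-27 [ 0.546  -0.0737  0.1775]
w1 [-0.0198  0.3073] 1.6155871338926322e-27 [ 0.5491 -0.0849  0.1554]
[(0, array([361.7931, 209.9795])), (0.3, array([365.5382, 212.0258])), (0.6, array([366.0959, 213.6778])), (0.95, array([362.9429, 214.9469]))]
[(0.63, [349.4, 210.1, 41.5, 15.4])]
```

```bash
cat >> h.py <<'E'
def blob(im,px,w=26):
    x,y=np.int32(np.round(px));s=im[y-w:y+w,x-w:x+w].max(2);m=(s<75).astype(np.uint8)
    m=cv2.morphologyEx(m,cv2.MORPH_OPEN,np.ones((5,5),np.uint8))
    n,_,st,ce=cv2.connectedComponentsWithStats(m);k=min(range(1,n),key=lambda i:np.hypot(*(ce[i]-w)))
    return ce[k]+[x-w,y-w],st[k]
E
python3 - <<'E'
from h import *
p7=(np.array([.5429,-.0825,.279]),np.array([-179.9899,-.1177,171.0064]))
p6=(np.array([.5436,-.0824,.1215]),np.array([179.9215,-.0342,171.0485]))
print("tip px w6",proj("wrist",[.5436,-.0824,.1045],p6))
b7=blob(cv2.imread("pics/w7.png"),(321,216));print(b7)
robot.line_to([.57,-.16,.30],velocity=.25)
im,p9=grab("wrist","w9");g=proj("wrist",[.539,-.087,.125],p9);print(g)
b9=blob(im,g);print(b9)
robot.line_to([.50,-.13,.33],velocity=.25)
im,p10=grab("wrist","w10");g=proj("wrist",[.539,-.087,.125],p10);b10=blob(im,g);print(g,b10)
r=[ray("wrist",b7[0],p7),ray("wrist",b9[0],p9),ray("wrist",b10[0],p10)]
print(tri(*r),tri(r[0],r[1]),tri(r[1],r[2]),robot.current_time_s())
E
```

```text
tip px w6 [327.0312 292.5053]Traceback (most recent call last):
  File "<stdin>", line 5, in <module>
  File "h.py", line 48, in blob
    n,_,st,ce=cv2.connectedComponentsWithStats(m);k=min(range(1,n),key=lambda i:np.hypot(*(ce[i]-w)))
                                                    ~~~^^^^^^^^^^^^^^^^^^^^^^^^^^^^^^^^^^^^^^^^^^^^^^
ValueError: min() iterable argument is empty
```

```bash
sed -i 's/s<75/s<T/; s/def blob(im,px,w=26)/def blob(im,px,w=26,T=105)/' h.py; python3 - <<'E'
from h import *
p7=(np.array([.5429,-.0825,.279]),np.array([-179.9899,-.1177,171.0064]))
i7=cv2.imread("pics/w7.png");print(i7[216,300:345:3].max(1))
b7=blob(i7,(321,216));print(b7)
robot.line_to([.57,-.16,.30],velocity=.25)
im,p9=grab("wrist","w9");g=proj("wrist",[.539,-.087,.125],p9);print(g)
b9=blob(im,g);print(b9)
robot.line_to([.50,-.13,.33],velocity=.25)
im,p10=grab("wrist","w10");g=proj("wrist",[.539,-.087,.125],p10);b10=blob(im,g);print(g,b10)
r=[ray("wrist",b7[0],p7),ray("wrist",b9[0],p9),ray("wrist",b10[0],p10)]
print(tri(*r),tri(r[0],r[1]),tri(r[1],r[2]),robot.current_time_s())
E
```

```text
[192 192 192 188  76  78  83  96  98  85  79 158 214 213 212]
(array([321.8009, 215.5059]), array([ 16,  14,  22,  24, 427], dtype=int32))
[404.4835 166.9306]
(array([402.745 , 168.3925]), array([ 14,  17,  22,  22, 400], dtype=int32))
[375.3623 236.3428] (array([374.5188, 236.0273]), array([ 17,  17,  18,  19, 293], dtype=int32))
(array([ 0.5413, -0.0872,  0.1166]), [np.float64(0.00016275361766759165), np.float64(9.566938711096497e-05), np.float64(7.177162431637208e-05)]) (array([ 0.5414, -0.0872,  0.1164]), [np.float64(0.0001242032288332426), np.float64(0.0001242032288331644)]) (array([ 0.5415, -0.0871,  0.1165]), [np.float64(5.706274282439858e-06), np.float64(5.706274282580992e-06)]) 33.025
```

```bash
python3 - <<'E'
from h import *
p6=(np.array([.5436,-.0824,.1215]),np.array([179.9215,-.0342,171.0485]))
b=np.array([.5413,-.0872,.1166]);xs=(b[:2]-O)@ex;print(xs,(b[:2]-O)@ey,ball(xs,.77))
for cl in (.7,.77,.85,.95): print(cl,proj("wrist",ball(xs,cl),p6))
i6=cv2.imread("pics/w6.png")
print(blob(i6,(316,295)))
m=i6[240:330,270:390]
cv2.imwrite("pics/w6z.png",cv2.resize(m,None,fx=5,fy=5,interpolation=cv2.INTER_CUBIC))
E
```

```text
-0.02704979342322016 -0.13861559010724492 [ 0.5414 -0.0865  0.1165]
0.7 [315.5098 307.3248]
0.77 [317.4702 301.1887]
0.85 [320.6155 294.6953]
0.95 [325.7433 287.3249]
(array([314.3433, 298.7254]), array([   4,    9,   44,   43, 1238], dtype=int32))
```

View pics/w6z.png

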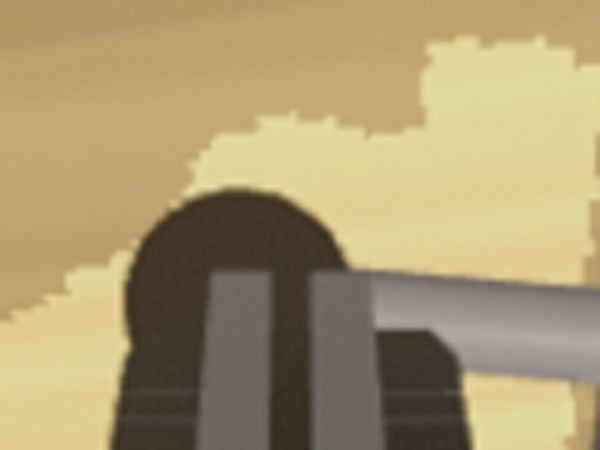

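The ball is at (0.541, -0.087, 0.1165), so the clamp is at about 0.77 rad and the tips have slipped off slightly. I'll press again, centred on the measured ball.

```bash
python3 - <<'E'
from h import *
print(robot.tip_reach,robot.current_finger_gap(),robot.current_contact_force())
x,y=.5410,-.0865
robot.move_to([x,y,.20],[180,0,171]); 
robot.line_to([x,y,.155],velocity=.1)
h=robot.line_to([x,y,.122],velocity=.03,f_stop=4)
print(h,robot.current_tool_pos(),robot.current_contact_force(),robot.current_finger_gap(),robot.current_time_s())
im,p=grab("wrist","w11");print(blob(im,(318,300)),proj("wrist",ball(-.027,.77),p))
E
```

```text
0.017 -0.0033681173606056273 [ 0.3861  0.986  -0.6977]
False [ 0.5412 -0.0864  0.1222] [-1.0992 -0.9414  0.3869] 0.0011766272878230067 35.5
(array([318.4179, 303.2032]), array([   1,    7,   51,   45, 1127], dtype=int32)) [326.9408 303.8641]
```

```bash
python3 - <<'E'
from h import *
x,y=.5410,-.0865
for z in (.115,.108,.101,.094):
    h=robot.line_to([x,y,z],velocity=.03,f_stop=12)
    im,p=grab("wrist",f"w12_{int(z*1000)}")
    print(z,h,robot.current_tool_pos(),robot.current_contact_force(),blob(im,(318,300)),robot.current_time_s())
    if h: break
E
```

```text
0.115 False [ 0.5413 -0.0862  0.115 ] [0.2915 0.8949 1.23  ] (array([319.0149, 303.792 ]), array([   1,    7,   51,   45, 1072], dtype=int32)) 35.9833
0.108 False [ 0.541  -0.0864  0.1078] [1.0021 1.3488 2.0531] (array([329.1203, 299.4943]), array([ 24,   8,  28,  44, 615], dtype=int32)) 36.4167
0.101 True [ 0.5411 -0.0861  0.1066] [-2.5191 -0.2485  7.9204] (array([329.281 , 299.6727]), array([ 25,   8,  27,  44, 605], dtype=int32)) 36.6833
```

```bash
python3 - <<'E'
from h import *
robot.line_to([.5410,-.0865,.28],velocity=.12)
rs=[]
for P in ([.5429,-.0825,.279],[.57,-.16,.30],[.50,-.13,.33]):
    robot.line_to(P,velocity=.25)
    im,p=grab("wrist",f"w13_{len(rs)}");g=proj("wrist",ball(-.027,.85),p);b=blob(im,g);print(g,b);rs.append(ray("wrist",b[0],p))
t=tri(*rs);print(t,"clamp",np.radians(35)-np.arcsin((t[0][2]-.13)/.085),robot.current_time_s())
for c in(.77,.95):print(proj("wrist",ball(-.027,c),p))
E
```

```text
[323.049  213.7123] (array([324.6888, 211.3378]), array([ 18,  13,  20,  22, 376], dtype=int32))
[402.8488 166.9376] (array([402.8515, 166.0056]), array([ 16,  15,  20,  21, 357], dtype=int32))
[375.1355 233.7226] (array([375.4406, 231.4559]), array([ 18,  15,  17,  18, 261], dtype=int32))
(array([ 0.5419, -0.0838,  0.102 ]), [np.float64(0.00013970418730029438), np.float64(0.00021711413427621872), np.float64(0.00014239230805234793)]) clamp 0.9462285307066658 39.65
[374.6183 235.6935]
[376.4654 231.4068]
```

```bash
python3 - <<'E'
from h import *
p=robot.current_tool_pos();robot.line_to([p[0],p[1],.40],velocity=.2);robot.pause(.3)
print(robot.current_contact_force(),robot.current_time_s(),workorder.close_job())
E
```

```text
the job is handed in; nothing more can be done
[-0.1881  0.0668 -0.3206] 40.45 None
```

The job is handed in at 40.5 s of the 72 s allowed, though no verdict came back. The slack measured about 1.45 rad and the head went roughly 0.57 mm below zero by my estimate. The dial was then wound back up clockwise onto zero (seen on the index before the clamp work, not looked at again after), the clamp is down at about 0.95 rad after a second press because the first slipped off, and the arm is clear.

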